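Find the loose flap on the wiring duct and hold it open

TASK

One of the four flaps in the top of the wiring duct has lost its packing. Press the front end of each flap in turn with the fingertips, from left to right, all four, to find the one that rocks; then push the front end of that flap down until it is tipped open by at least 30 degrees, and finish while still holding it open with the fingertips. Do not grasp anything, and leave the small parts on and around the duct where they are.

Things in the scene. Friction and masses are not known exactly. Their poses are not given: they have to be found in the camera images.
- duct: grey steel wiring duct fixed on the worktop (all sizes in mm): 458 long (its y), 194 deep (x, pointing to the rear), 85 high. Four identical flaps lie flush in its top, centred at y +167, +67, -67, -167. Origin: on the underside below the flaps' pivot line; front face x -82, rear face x +112; each opening x -62 to +62, 86 wide; 50 deep ledge behind with small parts. Below the loose flap 60 is free.
- flap_1 (a joint): tilt of flap 1, leftmost (+y): aluminium plate 120 (x) by 82 (y) by 5, pivot along y in mid-plate. Radians: 0 level, positive = front edge (robot side) down, rear edge up; stops at +-0.9. A light spring (0.4 N m/rad) returns it level when let go. One flap, changing each run, rocks freely; the other three rest on unseen packing and give only 0.02 to 0.05.
- press_1 (a point): point on the top face of flap 1, 40 in front of the pivot line, 20 behind the front edge, midway across: a good place to press. It moves with the flap; axes as the duct's while level. A flush black rubber strip (14x50, centred 46 in front of the pivot) marks the flap's front end.
- flap_2 (a joint): tilt of flap 2, second from left: aluminium plate 120 (x) by 82 (y) by 5, pivot along y in mid-plate. Radians: 0 level, positive = front edge (robot side) down, rear edge up; stops at +-0.9. A light spring (0.4 N m/rad) returns it level when let go. One flap, changing each run, rocks freely; the other three rest on unseen packing and give only 0.02 to 0.05.
- press_2 (a point): point on the top face of flap 2, 40 in front of the pivot line, 20 behind the front edge, midway across: a good place to press. It moves with the flap; axes as the duct's while level. A flush black rubber strip (14x50, centred 46 in front of the pivot) marks the flap's front end.
- flap_3 (a joint): tilt of flap 3, third from left: aluminium plate 120 (x) by 82 (y) by 5, pivot along y in mid-plate. Radians: 0 level, positive = front edge (robot side) down, rear edge up; stops at +-0.9. A light spring (0.4 N m/rad) returns it level when let go. One flap, changing each run, rocks freely; the other three rest on unseen packing and give only 0.02 to 0.05.
- press_3 (a point): point on the top face of flap 3, 40 in front of the pivot line, 20 behind the front edge, midway across: a good place to press. It moves with the flap; axes as the duct's while level. A flush black rubber strip (14x50, centred 46 in front of the pivot) marks the flap's front end.
- flap_4 (a joint): tilt of flap 4, rightmost (-y): aluminium plate 120 (x) by 82 (y) by 5, pivot along y in mid-plate. Radians: 0 level, positive = front edge (robot side) down, rear edge up; stops at +-0.9. A light spring (0.4 N m/rad) returns it level when let go. One flap, changing each run, rocks freely; the other three rest on unseen packing and give only 0.02 to 0.05.
- press_4 (a point): point on the top face of flap 4, 40 in front of the pivot line, 20 behind the front edge, midway across: a good place to press. It moves with the flap; axes as the duct's while level. A flush black rubber strip (14x50, centred 46 in front of the pivot) marks the flap's front end.
- lock_nut: large plain steel lock nut, 36x41x16, lying on the bridge between flap 2 and flap 3; not to be disturbed; origin at the centre of its underside.
- bearing: ball bearing, 47 across, 14 high, lying on the duct's rear ledge; not to be disturbed; origin at the centre of its underside.
- spacer: alloy hub spacer, 38 across, 30 high, on the duct's rear ledge; not to be disturbed; origin at the centre of its underside.
- bolt: hex bolt standing on its head, 19x22x55 high, on the duct's rear ledge, right of the spacer; not to be disturbed; origin at the centre of its underside.
- wood_block: softwood packing block, 45x120x35 high, on the worktop to the left of the duct; not to be disturbed; origin at the centre of its underside.
- piston: alloy piston standing on its skirt, 60 across, 54 high, on the worktop to the right of the duct; not to be disturbed; origin at the centre of its underside.
- sprocket: small drive sprocket, 68 across, 13 high, on the worktop right of the piston; not to be disturbed; origin at the centre of its underside.

How it is judged:
By the outcome, as a careful person would: the job done as asked, in the order asked, and still so for the second after the job is handed in, while the arm keeps its last pose, push and grip.
It also fails if it takes over 43 s, if anything falls off the work surface, if the arm or the gripper's body presses on something with over 40 N, if the wrist force passes 120 N, or if a joint passes its speed limit or range.

ROBOT

A 6-joint arm with a two-finger parallel gripper is mounted at the origin on a cart in front of the work surface, level with it; the furniture and walls round the work are solid. World frame = base frame: x ahead of the robot, y to its left, z up, the work surface at z = 0. Lengths are in mm, angles in rad, forces in N, time in s.
With the tool pointing down it reaches from about 275 to 750 mm from the base axis. Payload 10.2 kg.
Tool frame: the origin (TCP) lies on the centre line of the jaws, within the pads' length; the fingertips stand 14 mm ahead of it and the grasp point (between the pads) lies 5 mm behind it; z points along the fingers, y is the direction in which the jaws open and shut (so a half turn about z gives the same grasp; the last joint's range is limited). The gripper opens to 85 mm and grips with 20 to 120 N. Pads are 22 mm wide; open, the fingers measure 114 mm over their backs; the gripper's body (76 mm by 85 mm) begins 54 mm behind the grasp point. The pads swing forward as they close: fully open they stand 13 mm farther back than shut.
Start: joints at [-1.424, 0.313, 1.498, -0, 1.331, -0.223], TCP at [189.738, -489.521, 245.294] pointing down, gripper open.
Joint ranges: [-2.94, 2.94], [-0.97, 2.17], [0.19, 2.56], [-1.23, 4.37], [0.02, 3.11], [-2.88, 2.88]. Speed limits (rad/s): [2.39, 2.39, 3.01, 3.14, 3.14, 3.14].

INTERFACE

Orientations are given as a 3x3 rotation matrix whose columns are the frame's x, y, z axes.
In Python, from bench import ctrl, eyes, job gives the robot as it stands. The module is installed in compiled form; this text tells all that it offers.
- The arm moves only by the shell command python3 -m jog 'ROWS' [OPENING] [FORCE]. ROWS is JSON, a list of rows, each an object with "slide": the shift along the world's x, y, z in m, a list of three; "angular": the turn, a rotation vector about the world's x, y, z in rad, a list of three. A call has exactly 8 rows; each row is the pose to reach, as a shift and turn from the pose commanded when the call began; what a row does not reach only later rows make up. A row lasts 1/10 s, in which the tool goes at most 50 mm and 8.59 degrees, less where a joint would pass 70% of its speed; a pose out of reach is approached as far as the arm can. A call with a gripper value outside its range is refused whole. OPENING is the finger opening in m, from 0 to 0.0854, set as the call begins (- or left out, the last holds). The fingers move at their own pace and stop on an object; FORCE is the grip in N (left out, the last holds). Time passes only in rows, so rows that repeat a pose let the fingers close, or fill a call up. It gives the time, the measured TCP pose, the force and the opening at its end, in the units of the state.
- ctrl.get_obs(): the state, without advancing time (a new reading comes with each control period).
- eyes.snapshot(name): name is "side" or "top"; returns a dict with "image" (480x640x3 uint8, red, green, blue), "vertical_fov" (degrees; the focal length in pixels is half the picture's height over the tangent of half this angle, whatever the lens; pixels are square), "cx", "cy" (the principal point, pixels), "distortion" ([k1, k2, p1, p2, k3] as OpenCV has them; the pictures are not rectified), "cam_to_world" (4x4, takes a point from camera to world coordinates). Camera axes: x right, y down, z forward; pixel columns grow to the right and rows downward; lengths in mm; the calibration is good to about 2 mm. A picture is of the moment at which its call begins. There is no depth.
- job.job_done(): hands the job in, once; it reports no verdict.
The state is a dict: "clock": time; "joints": joint angles; "joint_vel": joint speeds; "tau": joint torques, N m; "position": TCP position; "tcp_rot": TCP orientation; "contact_force": force on the tool from outside, world axes, zero at the start; "moment": the same for the moment, N m; "gripper_width": finger opening in mm.
Only numpy, scipy, OpenCV 4.12 (cv2) and the standard library are available. Lean on these libraries where they do the work, as an engineer would, in place of code of your own. Each camera call takes 0.05 s, during which the arm holds its last target.

## Working session

There is one attempt and no reset: what is moved stays moved. The work goes in short steps, Python scripts to look and compute and a shell command to move; the robot and the scene stay as the last step left them, time stands still between calls to the robot, and variables do not carry over. Pictures are saved under pics/ and viewed, and the job is handed in when it is done.

```bash
mkdir -p pics
cat > h.py <<'E'
import numpy as np, cv2
from bench import ctrl, eyes, job
def snap(n,f):
    s=eyes.snapshot(n); cv2.imwrite('pics/'+f,cv2.cvtColor(s['image'],cv2.COLOR_RGB2BGR)); 
    import pickle; pickle.dump(s,open('pics/'+f+'.pkl','wb')); return s
def ray(s,uv):
    f=240/np.tan(np.radians(s['vertical_fov'])/2)
    K=np.array([[f,0,s['cx']],[0,f,s['cy']],[0,0,1]])
    n=cv2.undistortPoints(np.array(uv,float).reshape(-1,1,2),K,np.array(s['distortion'])).reshape(-1,2)
    T=np.array(s['cam_to_world']); d=np.c_[n,np.ones(len(n))]@T[:3,:3].T
    return T[:3,3],d
def onz(s,uv,z):
    o,d=ray(s,uv); return o+d*((z-o[2])/d[:,2])[:,None]
def proj(s,P):
    f=240/np.tan(np.radians(s['vertical_fov'])/2)
    K=np.array([[f,0,s['cx']],[0,f,s['cy']],[0,0,1]])
    T=np.linalg.inv(np.array(s['cam_to_world'])); r,_=cv2.Rodrigues(T[:3,:3])
    return cv2.projectPoints(np.array(P,float).reshape(-1,1,3),r,T[:3,3],K,np.array(s['distortion']))[0].reshape(-1,2)
E
python3 - <<'E'
from h import *
for n in ['top','side']:
    s=snap(n,n+'0.png'); print(n,s['vertical_fov'],s['cx'],s['cy'],s['distortion']); print(np.round(s['cam_to_world'],3))
o=ctrl.get_obs(); print(o)
E
```

```text
top 45.29245600293226 319.5581695196953 238.73913798368662 [-0.0239397  0.         0.         0.         0.       ]
[[-3.710000e-01 -8.240000e-01  4.270000e-01 -2.820460e+02]
 [-9.290000e-01  3.290000e-01 -1.710000e-01  3.699710e+02]
 [-0.000000e+00 -4.600000e-01 -8.880000e-01  1.813319e+03]
 [ 0.000000e+00  0.000000e+00  0.000000e+00  1.000000e+00]]
side 45.68729858873072 310.774541010734 238.00914709866777 [-0.18262196  0.          0.          0.          0.        ]
[[ 1.000000e+00 -3.000000e-03  1.100000e-02  5.230080e+02]
 [-8.000000e-03 -8.480000e-01  5.300000e-01 -8.126750e+02]
 [ 8.000000e-03 -5.300000e-01 -8.480000e-01  1.440315e+03]
 [ 0.000000e+00  0.000000e+00  0.000000e+00  1.000000e+00]]
{'clock': 0.1, 'joints': array([-1.42436580e+00,  3.13416512e-01,  1.49832906e+00, -3.23051931e-05,
        1.33103021e+00, -2.23424773e-01]), 'joint_vel': array([-0.00050674, -0.00203346, -0.0015232 ,  0.00121472,  0.00114918,
       -0.00024554]), 'tau': array([ 2.05828786e-03, -4.12900829e+01, -2.60143787e+01, -1.82813374e-04,
        3.01676439e-03,  7.08939169e-06]), 'position': array([ 189.71512521, -489.29807348,  244.79287185]), 'tcp_rot': array([[ 9.32376906e-01,  3.61487571e-01, -2.03672944e-04],
       [ 3.61487554e-01, -9.32376206e-01,  1.16588850e-03],
       [ 2.31554394e-04, -1.16067275e-03, -9.99999300e-01]]), 'contact_force': array([-0.51176078, -0.13399892,  0.46409501]), 'moment': array([-0.00669922,  0.02789917, -0.00596256]), 'gripper_width': 85.5399641329361}
```

View pics/top0.png

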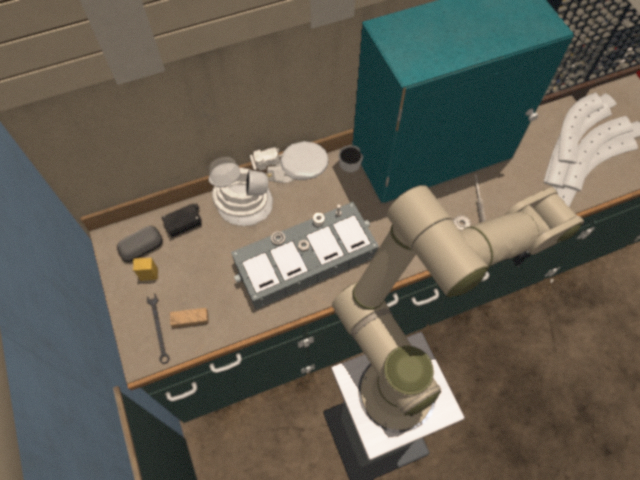

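View pics/side0.png

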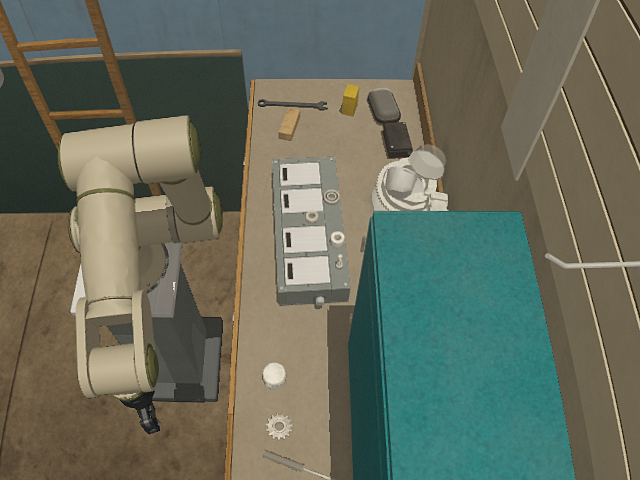

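Both views show the four white flaps with their black strips. In the side view the strips are at about (285,174), (288,201), (288,240) and (290,271), and in the top view they run from (266,286) to (360,247). The arm starts well off to the right. Next I locate the strips in both views.

Run:
```python
from h import *
import pickle
R={'side':(270,360,155,300),'top':(235,380,205,300)}
C={}
for n in R:
    s=pickle.load(open(f'pics/{n}0.png.pkl','rb')); im=s['image']; u0,u1,v0,v1=R[n]
    g=im.max(2); m=np.zeros(g.shape,np.uint8); m[v0:v1,u0:u1]=(g[v0:v1,u0:u1]<50)*255
    k,l,st,c=cv2.connectedComponentsWithStats(m)
    w=np.zeros_like(m); w[v0:v1,u0:u1]=(im.min(2)[v0:v1,u0:u1]>165)*255
    print(n,[(st[i].tolist(),c[i].round(1).tolist()) for i in range(1,k) if st[i][4]>12])
    k2,l2,st2,c2=cv2.connectedComponentsWithStats(w)
    print(' white',[(st2[i].tolist(),c2[i].round(1).tolist()) for i in range(1,k2) if st2[i][4]>60])
    P=[c[i] for i in range(1,k) if st[i][4]>12]
    print(onz(s,P,85).round(1))
    W=[]
    for i in range(1,k2):
        if st2[i][4]>200:
            r=cv2.boxPoints(cv2.minAreaRect(cv2.findContours((l2==i).astype(np.uint8),0,2)[0][0])); print(onz(s,r,85).round(0).tolist(), onz(s,[r.mean(0)],85).round(1))
    cv2.imwrite(f'pics/{n}0z.png',cv2.resize(cv2.cvtColor(im[v0:v1,u0:u1],cv2.COLOR_RGB2BGR),None,fx=4,fy=4,interpolation=cv2.INTER_CUBIC))
```

```text
side [([287, 241, 4, 6, 13], [288.4, 244.1])]
 white [([280, 163, 40, 23, 760], [300.6, 173.6]), ([281, 188, 42, 25, 838], [302.8, 200.4]), ([283, 226, 44, 27, 965], [305.6, 239.1]), ([331, 232, 13, 11, 92], [337.1, 236.9]), ([285, 256, 45, 29, 1037], [308.1, 270.1])]
[[477.2  14.6  85. ]]
[[446.0, 301.0, 85.0], [565.0, 309.0, 85.0], [567.0, 227.0, 85.0], [450.0, 221.0, 85.0]] [[507.1 263.9  85. ]]
[[452.0, 204.0, 85.0], [572.0, 211.0, 85.0], [574.0, 128.0, 85.0], [457.0, 121.0, 85.0]] [[513.5 165.2  85. ]]
[[460.0, 70.0, 85.0], [580.0, 77.0, 85.0], [582.0, -6.0, 85.0], [465.0, -13.0, 85.0]] [[521.8  31.5  85. ]]
[[465.0, -30.0, 85.0], [586.0, -23.0, 85.0], [589.0, -105.0, 85.0], [471.0, -112.0, 85.0]] [[527.7 -68.1  85. ]]
top []
 white [([235, 205, 29, 10, 87], [249.1, 210.7]), ([235, 205, 36, 19, 246], [254.4, 216.2]), ([313, 213, 12, 10, 77], [318.4, 217.3]), ([334, 216, 36, 37, 716], [350.7, 232.8]), ([307, 227, 36, 37, 743], [324.2, 244.1]), ([271, 242, 36, 38, 774], [288.0, 259.6]), ([243, 253, 36, 39, 792], [260.1, 271.3])]Traceback (most recent call last):
  File "<stdin>", line 14, in <module>
  File "h.py", line 13, in onz
    o,d=ray(s,uv); return o+d*((z-o[2])/d[:,2])[:,None]
        ~~~^^^^^^
  File "h.py", line 9, in ray
    n=cv2.undistortPoints(np.array(uv,float).reshape(-1,1,2),K,np.array(s['distortion'])).reshape(-1,2)
      ~~~~~~~~~~~~~~~~~~~^^^^^^^^^^^^^^^^^^^^^^^^^^^^^^^^^^^^^^^^^^^^^^^^^^^^^^^^^^^^^^^^
cv2.error: OpenCV(4.12.0) /io/opencv/modules/calib3d/src/undistort.dispatch.cpp:347: error: (-215:Assertion failed) CV_IS_MAT(_src) && CV_IS_MAT(_dst) && (_src->rows == 1 || _src->cols == 1) && (_dst->rows == 1 || _dst->cols == 1) && _src->cols + _src->rows - 1 == _dst->rows + _dst->cols - 1 && (CV_MAT_TYPE(_src->type) == CV_32FC2 || CV_MAT_TYPE(_src->type) == CV_64FC2) && (CV_MAT_TYPE(_dst->type) == CV_32FC2 || CV_MAT_TYPE(_dst->type) == CV_64FC2) in function 'cvUndistortPointsInternal'
```

View pics/side0z.png

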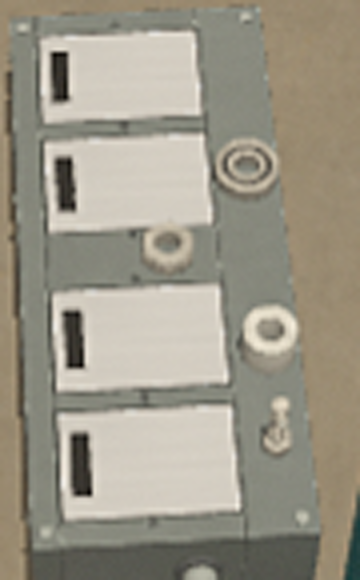

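Run:
```python
from h import *
import pickle
s=pickle.load(open('pics/top0.png.pkl','rb')); im=s['image']
w=np.zeros(im.shape[:2],np.uint8); w[205:300,235:380]=(im.min(2)[205:300,235:380]>165)
k,l,st,c=cv2.connectedComponentsWithStats(w)
for i in range(1,k):
    if st[i][4]>500:
        r=cv2.boxPoints(cv2.minAreaRect(cv2.findContours((l==i).astype(np.uint8),0,2)[0][0])); print(onz(s,[r.mean(0)],85).round(1))
print('cabinet',onz(s,[(385,197),(500,160)],0).round(0).tolist())
t=pickle.load(open('pics/side0.png.pkl','rb'))
print('nut,piston side',onz(t,[(312,216)],101).round(0),onz(t,[(274,376),(279,427)],40).round(0), onz(t,[(350,480),(375,210)],600).round(0))
c=np.array([[507.1,263.9],[513.5,165.2],[521.8,31.5],[527.7,-68.1]])
print(c-40*np.array([.998,.062]))
cv2.imwrite('pics/top0z2.png',cv2.resize(cv2.cvtColor(im[195:310,225:390],cv2.COLOR_RGB2BGR),None,fx=4,fy=4,interpolation=cv2.INTER_CUBIC))
```

```text
[[527.9 -69.5  85. ]]
[[522.4  30.4  85. ]]
[[514.1 163.8  85. ]]
[[507.3 263.7  85. ]]
cabinet [[662.0, -267.0, 0.0], [650.0, -747.0, 0.0]]
nut,piston side [[544.  98. 101.]] [[ 444. -351.   40.]
 [ 458. -482.   40.]] [[ 586. -692.  600.]
 [ 650. -228.  600.]]
[[467.18 261.42]
 [473.58 162.72]
 [481.88  29.02]
 [487.78 -70.58]]
```

View pics/top0z2.png

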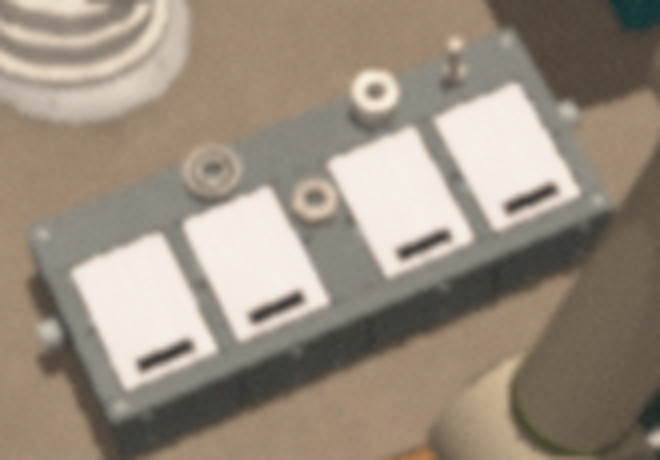

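The two views agree on the flap centres to about 1 mm. The duct is yawed about +0.062 rad, and the press points are P1 (467,261), P2 (474,162), P3 (482,29) and P4 (488,-71), with the top at z = 85. I move over P1 with the fingers shut and turn the tool by -0.308 rad on the way.

```bash
python3 -m jog '[{"slide":[0.014,0.038,0],"angular":[0,0,-0.04]},{"slide":[0.028,0.076,0],"angular":[0,0,-0.08]},{"slide":[0.042,0.114,0],"angular":[0,0,-0.12]},{"slide":[0.056,0.152,0],"angular":[0,0,-0.16]},{"slide":[0.070,0.190,0],"angular":[0,0,-0.20]},{"slide":[0.084,0.228,0],"angular":[0,0,-0.24]},{"slide":[0.098,0.266,0],"angular":[0,0,-0.28]},{"slide":[0.112,0.304,0],"angular":[0,0,-0.308]}]' 0 20
```

```text
clock: 0.9
position: [301.8, -183.9, 245.2]
tcp_rot: [[0.998, 0.06, -0.0], [0.06, -0.998, 0.0], [-0.0, -0.0, -1.0]]
contact_force: [1.3, -0.4, 1.0]
gripper_width: 0.2
```

Remaining to P1: (+165, +445).

```bash
python3 -m jog '[{"slide":[0.014,0.038,0],"angular":[0,0,0]},{"slide":[0.028,0.076,0],"angular":[0,0,0]},{"slide":[0.042,0.114,0],"angular":[0,0,0]},{"slide":[0.056,0.152,0],"angular":[0,0,0]},{"slide":[0.070,0.190,0],"angular":[0,0,0]},{"slide":[0.084,0.228,0],"angular":[0,0,0]},{"slide":[0.098,0.266,0],"angular":[0,0,0]},{"slide":[0.112,0.304,0],"angular":[0,0,0]}]'
python3 -m jog '[{"slide":[0.013,0.035,-0.005],"angular":[0,0,0]},{"slide":[0.026,0.070,-0.020],"angular":[0,0,0]},{"slide":[0.040,0.105,-0.040],"angular":[0,0,0]},{"slide":[0.053,0.141,-0.070],"angular":[0,0,0]},{"slide":[0.053,0.141,-0.100],"angular":[0,0,0]},{"slide":[0.053,0.141,-0.120],"angular":[0,0,0]},{"slide":[0.053,0.141,-0.126],"angular":[0,0,0]},{"slide":[0.053,0.141,-0.126],"angular":[0,0,0]}]'
python3 -c "
from h import *
snap('side','s1.png')
o=ctrl.get_obs();print(o['clock'],o['position'],o['contact_force'])
im=cv2.imread('pics/s1.png')[140:310,200:380];cv2.imwrite('pics/s1z.png',cv2.resize(im,None,fx=3.5,fy=3.5,interpolation=2))"
```

```text
clock: 1.7
position: [413.9, 120.3, 245.1]
tcp_rot: [[0.998, 0.062, -0.0], [0.062, -0.998, -0.0], [-0.0, 0.0, -1.0]]
contact_force: [0.4, -2.5, -0.9]
gripper_width: 0.1
clock: 2.5
position: [466.6, 259.3, 119.0]
tcp_rot: [[0.998, 0.062, -0.001], [0.062, -0.998, -0.0], [-0.001, 0.0, -1.0]]
contact_force: [-0.6, -0.1, -0.2]
gripper_width: 0.1
2.55 [467.04576998 259.42457438 119.94409902] [-0.31255425  0.7968398   0.04927222]
```

View pics/s1z.png

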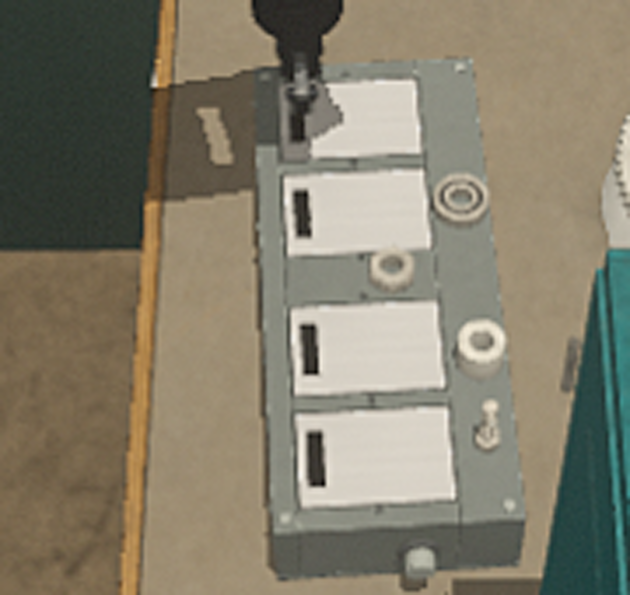

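The shut fingertips are over the front end of flap 1, with the tips near zoomed pixel (300,110). Now I press down gently.

```bash
python3 -m jog '[{"slide":[0,0.001,-0.008],"angular":[0,0,0]},{"slide":[0,0.001,-0.014],"angular":[0,0,0]},{"slide":[0,0.001,-0.018],"angular":[0,0,0]},{"slide":[0,0.001,-0.020],"angular":[0,0,0]},{"slide":[0,0.001,-0.021],"angular":[0,0,0]},{"slide":[0,0.001,-0.022],"angular":[0,0,0]},{"slide":[0,0.001,-0.022],"angular":[0,0,0]},{"slide":[0,0.001,-0.022],"angular":[0,0,0]}]'
```

```text
clock: 3.35
position: [466.8, 260.5, 97.4]
tcp_rot: [[0.998, 0.062, 0.0], [0.062, -0.998, 0.0], [0.0, -0.0, -1.0]]
contact_force: [-0.7, -0.0, 0.3]
gripper_width: 0.1
```

```bash
python3 -m jog '[{"slide":[0,0,-0.001],"angular":[0,0,0]},{"slide":[0,0,-0.002],"angular":[0,0,0]},{"slide":[0,0,-0.003],"angular":[0,0,0]},{"slide":[0,0,-0.003],"angular":[0,0,0]},{"slide":[0,0,-0.003],"angular":[0,0,0]},{"slide":[0,0,-0.003],"angular":[0,0,0]},{"slide":[0,0,-0.003],"angular":[0,0,0]},{"slide":[0,0,-0.003],"angular":[0,0,0]}]'
```

```text
clock: 4.15
position: [466.8, 260.5, 94.4]
tcp_rot: [[0.998, 0.062, 0.0], [0.062, -0.998, 0.0], [0.0, -0.0, -1.0]]
contact_force: [0.6, -0.3, 1.9]
gripper_width: 0.2
```

```bash
python3 -m jog '[{"slide":[0,0,-0.001],"angular":[0,0,0]},{"slide":[0,0,-0.002],"angular":[0,0,0]},{"slide":[0,0,-0.003],"angular":[0,0,0]},{"slide":[0,0,-0.003],"angular":[0,0,0]},{"slide":[0,0,-0.003],"angular":[0,0,0]},{"slide":[0,0,-0.003],"angular":[0,0,0]},{"slide":[0,0,-0.003],"angular":[0,0,0]},{"slide":[0,0,-0.003],"angular":[0,0,0]}]'
python3 -c "
from h import *
o=ctrl.get_obs();print(o['position'],o['contact_force'],o['moment'])
snap('side','s2.png')
im=cv2.imread('pics/s2.png')[140:220,250:360];cv2.imwrite('pics/s2z.png',cv2.resize(im,None,fx=6,fy=6,interpolation=2))"
```

```text
clock: 4.95
position: [466.8, 260.5, 91.3]
tcp_rot: [[0.998, 0.062, 0.0], [0.062, -0.998, 0.0], [0.0, -0.0, -1.0]]
contact_force: [0.3, 0.2, 3.8]
gripper_width: 0.4
[466.79149421 260.50796223  91.34759202] [0.32134324 0.19692212 3.84524169] [ 0.02753922 -0.25882118 -0.03899866]
```

View pics/s2z.png

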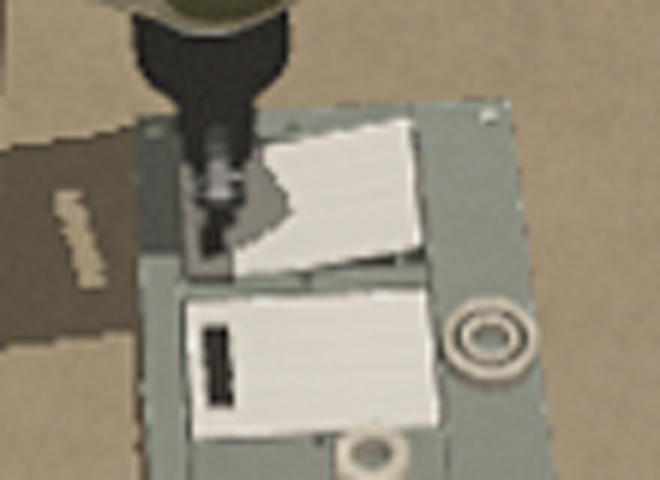

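Flap 1 rocks: the rear edge has risen (gap at zoomed (400,258)) and the force is only 3.8 N at 8 mm. The job still asks for all four, so I lift off and press flap 2.

```bash
python3 -m jog '[{"slide":[0,0,0.012],"angular":[0,0,0]},{"slide":[0,0,0.030],"angular":[0,0,0]},{"slide":[0.002,-0.025,0.035],"angular":[0,0,0]},{"slide":[0.005,-0.065,0.035],"angular":[0,0,0]},{"slide":[0.007,-0.099,0.035],"angular":[0,0,0]},{"slide":[0.007,-0.099,0.025],"angular":[0,0,0]},{"slide":[0.007,-0.099,0.014],"angular":[0,0,0]},{"slide":[0.007,-0.099,0.010],"angular":[0,0,0]}]'
python3 -m jog '[{"slide":[0,0,-0.001],"angular":[0,0,0]},{"slide":[0,0,-0.002],"angular":[0,0,0]},{"slide":[0,0,-0.003],"angular":[0,0,0]},{"slide":[0,0,-0.004],"angular":[0,0,0]},{"slide":[0,0,-0.004],"angular":[0,0,0]},{"slide":[0,0,-0.004],"angular":[0,0,0]},{"slide":[0,0,-0.004],"angular":[0,0,0]},{"slide":[0,0,-0.004],"angular":[0,0,0]}]'
```

```text
clock: 5.8
position: [472.9, 162.1, 100.1]
tcp_rot: [[0.998, 0.062, -0.002], [0.062, -0.998, -0.0], [-0.002, -0.0, -1.0]]
contact_force: [-0.7, 0.8, -0.5]
gripper_width: 0.0
clock: 6.6
position: [473.8, 162.0, 98.2]
tcp_rot: [[0.998, 0.062, 0.001], [0.062, -0.998, 0.001], [0.001, -0.0, -1.0]]
contact_force: [-2.7, 1.1, 8.8]
gripper_width: -0.1
```

```bash
python3 -m jog '[{"slide":[0,0,-0.001],"angular":[0,0,0]},{"slide":[0,0,-0.002],"angular":[0,0,0]},{"slide":[0,0,-0.002],"angular":[0,0,0]},{"slide":[0,0,-0.002],"angular":[0,0,0]},{"slide":[0,0,-0.002],"angular":[0,0,0]},{"slide":[0,0,-0.002],"angular":[0,0,0]},{"slide":[0,0,-0.002],"angular":[0,0,0]},{"slide":[0,0,-0.002],"angular":[0,0,0]}]'
```

```text
clock: 7.4
position: [473.9, 162.0, 98.1]
tcp_rot: [[0.998, 0.062, 0.001], [0.062, -0.998, 0.0], [0.001, -0.0, -1.0]]
contact_force: [-12.6, -0.6, 29.6]
gripper_width: -0.3
```

Flap 2 is firm (30 N with no further travel). Next is flap 3.

```bash
python3 -m jog '[{"slide":[0,0,0.012],"angular":[0,0,0]},{"slide":[0,0,0.032],"angular":[0,0,0]},{"slide":[0.001,-0.025,0.040],"angular":[0,0,0]},{"slide":[0.003,-0.060,0.040],"angular":[0,0,0]},{"slide":[0.006,-0.100,0.040],"angular":[0,0,0]},{"slide":[0.008,-0.133,0.036],"angular":[0,0,0]},{"slide":[0.008,-0.133,0.016],"angular":[0,0,0]},{"slide":[0.008,-0.133,0.008],"angular":[0,0,0]}]'
python3 -m jog '[{"slide":[0,0,-0.002],"angular":[0,0,0]},{"slide":[0,0,-0.004],"angular":[0,0,0]},{"slide":[0,0,-0.005],"angular":[0,0,0]},{"slide":[0,0,-0.006],"angular":[0,0,0]},{"slide":[0,0,-0.007],"angular":[0,0,0]},{"slide":[0,0,-0.0075],"angular":[0,0,0]},{"slide":[0,0,-0.0075],"angular":[0,0,0]},{"slide":[0,0,-0.0075],"angular":[0,0,0]}]'
```

```text
clock: 8.2
position: [481.3, 28.0, 102.3]
tcp_rot: [[0.998, 0.06, -0.001], [0.06, -0.998, 0.0], [-0.001, -0.0, -1.0]]
contact_force: [0.5, 0.2, 0.1]
gripper_width: -0.2
clock: 9.0
position: [482.0, 28.9, 98.1]
tcp_rot: [[0.998, 0.063, 0.002], [0.063, -0.998, -0.0], [0.002, 0.0, -1.0]]
contact_force: [-9.9, 2.2, 23.4]
gripper_width: -0.1
```

Flap 3 is firm (23 N). Next is flap 4, a shift of (+6, -99.5).

```bash
python3 -m jog '[{"slide":[0,0,0.012],"angular":[0,0,0]},{"slide":[0,0,0.030],"angular":[0,0,0]},{"slide":[0.002,-0.025,0.035],"angular":[0,0,0]},{"slide":[0.004,-0.065,0.035],"angular":[0,0,0]},{"slide":[0.006,-0.0995,0.035],"angular":[0,0,0]},{"slide":[0.006,-0.0995,0.022],"angular":[0,0,0]},{"slide":[0.006,-0.0995,0.012],"angular":[0,0,0]},{"slide":[0.006,-0.0995,0.008],"angular":[0,0,0]}]'
python3 -m jog '[{"slide":[0,0,-0.002],"angular":[0,0,0]},{"slide":[0,0,-0.004],"angular":[0,0,0]},{"slide":[0,0,-0.005],"angular":[0,0,0]},{"slide":[0,0,-0.006],"angular":[0,0,0]},{"slide":[0,0,-0.007],"angular":[0,0,0]},{"slide":[0,0,-0.008],"angular":[0,0,0]},{"slide":[0,0,-0.008],"angular":[0,0,0]},{"slide":[0,0,-0.008],"angular":[0,0,0]}]'
```

```text
clock: 9.8
position: [487.3, -70.4, 103.0]
tcp_rot: [[0.998, 0.062, -0.001], [0.062, -0.998, 0.001], [-0.001, -0.001, -1.0]]
contact_force: [0.1, 0.5, -0.7]
gripper_width: -0.1
clock: 10.6
position: [488.0, -70.8, 98.1]
tcp_rot: [[0.998, 0.062, 0.001], [0.062, -0.998, -0.0], [0.001, 0.0, -1.0]]
contact_force: [-9.0, 4.7, 24.6]
gripper_width: -0.4
```

Flap 4 is firm as well (25 N), so flap 1 is the loose one. I go back to it, passing high over the nut.

```bash
python3 -m jog '[{"slide":[0,0,0.020],"angular":[0,0,0]},{"slide":[0,0,0.050],"angular":[0,0,0]},{"slide":[-0.002,0.030,0.060],"angular":[0,0,0]},{"slide":[-0.005,0.075,0.060],"angular":[0,0,0]},{"slide":[-0.008,0.120,0.060],"angular":[0,0,0]},{"slide":[-0.011,0.165,0.060],"angular":[0,0,0]},{"slide":[-0.014,0.210,0.060],"angular":[0,0,0]},{"slide":[-0.017,0.255,0.060],"angular":[0,0,0]}]'
python3 -m jog '[{"slide":[-0.003,0.040,0],"angular":[0,0,0]},{"slide":[-0.006,0.070,0],"angular":[0,0,0]},{"slide":[-0.006,0.0765,-0.010],"angular":[0,0,0]},{"slide":[-0.006,0.0765,-0.030],"angular":[0,0,0]},{"slide":[-0.006,0.0765,-0.048],"angular":[0,0,0]},{"slide":[-0.006,0.0765,-0.054],"angular":[0,0,0]},{"slide":[-0.006,0.0765,-0.058],"angular":[0,0,0]},{"slide":[-0.006,0.0765,-0.062],"angular":[0,0,0]}]'
```

```text
clock: 11.4
position: [470.4, 185.9, 156.1]
tcp_rot: [[0.998, 0.062, 0.001], [0.062, -0.998, 0.0], [0.001, -0.0, -1.0]]
contact_force: [0.6, -0.8, 0.0]
gripper_width: -0.1
clock: 12.2
position: [465.1, 260.2, 94.2]
tcp_rot: [[0.998, 0.061, 0.001], [0.061, -0.998, 0.0], [0.001, 0.0, -1.0]]
contact_force: [-1.1, -1.5, 1.7]
gripper_width: 0.1
```

```bash
python3 -m jog '[{"slide":[0,0,-0.002],"angular":[0,0,0]},{"slide":[0,0,-0.004],"angular":[0,0,0]},{"slide":[0,0,-0.006],"angular":[0,0,0]},{"slide":[0,0,-0.008],"angular":[0,0,0]},{"slide":[0,0,-0.010],"angular":[0,0,0]},{"slide":[0,0,-0.012],"angular":[0,0,0]},{"slide":[0,0,-0.014],"angular":[0,0,0]},{"slide":[0,0,-0.014],"angular":[0,0,0]}]'
python3 -c "
from h import *
snap('side','s3.png')
im=cv2.imread('pics/s3.png')[130:220,250:360];cv2.imwrite('pics/s3z.png',cv2.resize(im,None,fx=6,fy=6,interpolation=2))"
```

```text
clock: 13.0
position: [465.0, 260.7, 80.0]
tcp_rot: [[0.998, 0.062, 0.001], [0.062, -0.998, 0.001], [0.001, -0.0, -1.0]]
contact_force: [0.3, -0.7, 6.3]
gripper_width: 0.2
```

View pics/s3z.png

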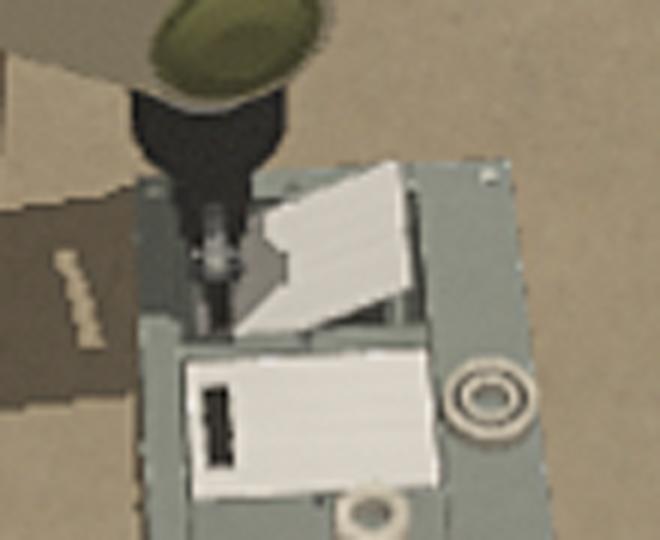

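The flap is tipping cleanly, with its rear near corner at about zoomed (410,290), and the push is light at 6 N. I push about 10 mm deeper.

```bash
python3 -m jog '[{"slide":[0,0,-0.002],"angular":[0,0,0]},{"slide":[0,0,-0.004],"angular":[0,0,0]},{"slide":[0,0,-0.006],"angular":[0,0,0]},{"slide":[0,0,-0.008],"angular":[0,0,0]},{"slide":[0,0,-0.009],"angular":[0,0,0]},{"slide":[0,0,-0.010],"angular":[0,0,0]},{"slide":[0,0,-0.010],"angular":[0,0,0]},{"slide":[0,0,-0.010],"angular":[0,0,0]}]'
python3 -c "
from h import *
s=snap('side','s4.png')
im=cv2.imread('pics/s4.png')[130:220,250:360];cv2.imwrite('pics/s4z.png',cv2.resize(im,None,fx=6,fy=6,interpolation=2))
ex=np.array([.998,.062,0]);ey=np.array([-.062,.998,0]);c=np.array([507.2,263.8,82.5])
for d in range(0,52,5):
  t=np.radians(d); 
  P=[c+ex*(60*np.cos(t)+2.5*-np.sin(t))+ey*q+np.array([0,0,60*np.sin(t)+2.5*np.cos(t)]) for q in (41,-41)]
  print(d,((proj(s,P)-[250,130])*6).round(0).tolist())
"
```

```text
clock: 13.85
position: [464.8, 260.8, 70.2]
tcp_rot: [[0.998, 0.062, 0.0], [0.062, -0.998, 0.001], [0.0, -0.0, -1.0]]
contact_force: [-1.0, -0.2, 6.6]
gripper_width: 0.0
0 [[409.0, 194.0], [421.0, 321.0]]
5 [[408.0, 187.0], [421.0, 314.0]]
10 [[407.0, 181.0], [419.0, 308.0]]
15 [[404.0, 175.0], [417.0, 302.0]]
20 [[401.0, 168.0], [413.0, 296.0]]
25 [[397.0, 163.0], [409.0, 290.0]]
30 [[392.0, 157.0], [404.0, 285.0]]
35 [[386.0, 152.0], [398.0, 280.0]]
40 [[379.0, 147.0], [391.0, 275.0]]
45 [[372.0, 143.0], [384.0, 271.0]]
50 [[364.0, 139.0], [376.0, 267.0]]
```

View pics/s4z.png

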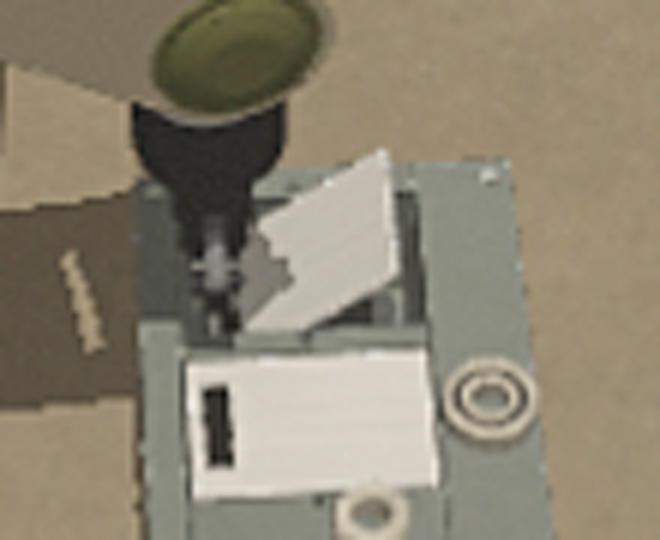

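The rear corners are at zoomed (385,151) and (398,278), which matches about 35°. I add 4 mm for margin and check again, including the small parts.

```bash
python3 -m jog '[{"slide":[0,0,-0.001],"angular":[0,0,0]},{"slide":[0,0,-0.002],"angular":[0,0,0]},{"slide":[0,0,-0.003],"angular":[0,0,0]},{"slide":[0,0,-0.004],"angular":[0,0,0]},{"slide":[0,0,-0.004],"angular":[0,0,0]},{"slide":[0,0,-0.004],"angular":[0,0,0]},{"slide":[0,0,-0.004],"angular":[0,0,0]},{"slide":[0,0,-0.004],"angular":[0,0,0]}]'
python3 -c "
from h import *
s=snap('side','s5.png')
im=cv2.imread('pics/s5.png');a=cv2.resize(im[130:220,250:360],None,fx=6,fy=6,interpolation=2)
b=im[70:470,230:370]; a=cv2.copyMakeBorder(a,0,60,0,0,0)[:600]; b=cv2.copyMakeBorder(b,0,a.shape[0]-400,0,0,0) 
cv2.imwrite('pics/s5z.png',np.hstack([a,b]))"
```

```text
clock: 14.7
position: [464.7, 260.8, 66.2]
tcp_rot: [[0.998, 0.062, 0.0], [0.062, -0.998, 0.0], [0.0, -0.0, -1.0]]
contact_force: [-2.2, 0.6, 7.1]
gripper_width: -0.2
```

View pics/s5z.png

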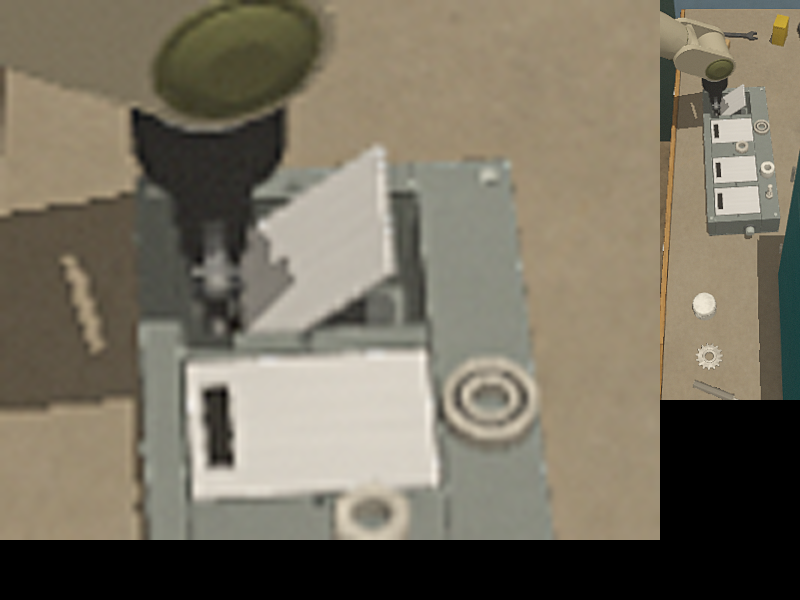

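The rear corners are now at (380,147) and (393,276), about 39°. The nut, bearing, spacer, bolt, piston and sprocket look unmoved, but the wood block is hidden by the arm here. I check it in the top view and then hand in.

```bash
python3 -c "
from h import *
import pickle
s=snap('top','t5.png');a=pickle.load(open('pics/top0.png.pkl','rb'))['image']
for im in (a,s['image']):
  h=cv2.cvtColor(im[300:335,160:220],cv2.COLOR_RGB2HSV); m=((h[...,1]>100)&(h[...,2]>130)); print(np.argwhere(m).mean(0),m.sum())
o=ctrl.get_obs();print(o['clock'],o['position'],o['contact_force'])
job.job_done()"
```

```text
[16.08384458 28.39059305] 489
[16.01832994 28.54989817] 491
14.8 [464.67325875 260.77596039  66.18486297] [-1.13725418 -0.76061332  7.9698568 ]
the job is handed in; nothing more can be done
```

I pressed all four flaps from left to right with the shut fingertips. Flap 1, the leftmost, is the loose one, and I handed in at 14.8 s while holding it open at about 39°.

| Flap | Result when pressed |
|---|---|
| 1 | Rocked: 3.8 N at 8 mm of push, rear edge rising |
| 2 | Firm: about 30 N |
| 3 | Firm: about 23 N |
| 4 | Firm: about 25 N |

After flap 4 I went back to flap 1 and pushed its front end down.

- **Opening angle:** The side view shows the flap's rear corners where a tilt of about 39° puts them. The steady push of 7–8 N fits the flap's spring.
- **Small parts:** The lock nut, bearing, spacer, bolt, piston and sprocket look unmoved in the final side view, judged by eye only. The wood block was hidden there. In the top view it is where it started, within a fraction of a pixel.
- **Failed checks:** None failed or disagreed. The first readings on flap 1 (up to about 5 mm of push) were too small to tell, so I pressed 3 mm deeper and took a picture to be sure.

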